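# Fit the bumper ring and hold the fuel box lid at its balance point

## Robot

A 6-joint arm with a two-finger parallel gripper is mounted at the origin on the work surface. World frame = base frame: x ahead of the robot, y to its left, z up, the work surface at z = 0. Lengths are in mm, angles in rad, forces in N, time in s.
With the tool pointing down it reaches from about 400 to 925 mm from the base axis. Payload 12.5 kg.
Tool frame: the origin (TCP) lies at the very end of the fingers, on their centre line; the grasp point (between the pads) lies 19 mm behind it; z points along the fingers, y is the line along which they close (so a half turn about z gives the same grasp; the last joint's range is limited). The gripper opens to 95 mm and grips with 3 to 60 N. Pads are 20 mm wide; open, the fingers measure 119 mm over their backs; the gripper's body (75 mm by 180 mm) begins 59 mm behind the grasp point.
Start: joints at [-1.362, 0.491, 1.559, -0, 1.092, -0.106], TCP at [193.54, -594.3, 189.461] pointing down, gripper open.
Joint ranges: [-3.1, 3.1], [-0.84, 2.19], [0.05, 2.79], [-1.13, 4.28], [0.06, 2.93], [-2.69, 2.69]. Speed limits (rad/s): [2.22, 2.22, 2.79, 3.14, 3.14, 3.14].

## Interface

Orientations are given as [roll, pitch, yaw] about the fixed x, y, z axes, in that order (R = Rz(yaw) Ry(pitch) Rx(roll)).
In Python, from cell import state, read_camera, camera_info, job_done gives the robot as it stands.
- The arm moves only by the shell command python3 -m handwheel, which reads ROWS from standard input. ROWS is a JSON list of rows, 1 to 5 of them, each written [[dx, dy, dz], turn, opening]: dx, dy, dz in fractions of the full range, 1 being 500 mm, then a turn about the tool's z in fractions of the full range, 1 being pi rad, then the opening from 0.0 (shut) to 1.0 (fully open); each row is the pose to reach, as a shift and turn from the pose commanded when the command began, along the tool's axes at that moment; what a row does not reach only later rows make up. A row lasts 1/12 s, in which the tool goes at most 41.7 mm and 0.125 rad, less where a joint would pass 70% of its speed; a pose out of reach is approached as far as the arm can. The fingers move at their own pace and stop on an object; the grip force is fixed at half the most. Time passes only in rows, so rows that do not move let the fingers close. It prints the time, the measured TCP pose, the force, the opening and the grip force at its end. No shift or turn number may pass 1 either way. Input that does not fit is refused with a message, and nothing moves.
- state(): the state, without advancing time (a new reading comes with each control period).
- read_camera(name): name is "side" or "top"; returns (picture, depth): 420x560x3 uint8, red, green, blue; 420x560 float32, mm along the optical axis (not along the pixel's ray), 0 where there is no reading.
- camera_info(name): a dict with "vertical_fov" (degrees; the focal length in pixels is half the picture's height over the tangent of half this angle, whatever the lens; pixels are square), "cx", "cy" (the principal point, pixels), "dist_coeffs" ([k1, k2, p1, p2, k3] as OpenCV has them; the pictures are not rectified), "origin" and "attitude" of the camera in the world. Camera axes: x right, y down, z forward; pixel columns grow to the right and rows downward; lengths in mm; the calibration is good to about 2 mm. A picture is of the moment at which its call begins. camera_info takes no time and is no camera call.
- job_done(): hands the job in; it is judged then, once.
The state is a dict: "t": time; "joints": joint angles; "qvel": joint speeds; "tau": joint torques, N m; "eef_pos": TCP position; "tcp_rot": TCP orientation; "ft_force": force on the tool from outside, world axes, zero at the start; "moment": the same for the moment, N m; "opening": opening from 0.0 (shut) to 1.0 (fully open); "grip_force": force on a finger pad.
Only numpy, scipy, OpenCV 4.12 (cv2) and the standard library are available. Lean on these libraries where they do the work, as an engineer would, in place of code of your own. Each camera call takes 0.05 s, during which the arm holds its last target. There are 200 camera calls.

## Task

First slide the loose rubber bumper ring over the pin on top of the stop post behind the smoker-fuel box, fully down onto the post's shoulder, and let it go. Then grip the lid's bar handle, swing the lid up to the over-centre balance point where it would fall neither shut nor open, and finish still gripping the bar and holding the lid still there so that I can oil the hinge. Do not let the lid go over backwards, and leave the queen cage, the jar and the entrance reducer where they are.

Things in the scene. Friction and masses are not known exactly. Their poses are not given: they have to be found in the camera images.
- fuel_box: Fixed pine box with a hinged lid and, behind it, a steel stop post, on a base board. Origin on the counter under the hinge line; z up, y along the hinge, -x towards the lid's bar, +x towards the post; yaw 1.2 to 1.95, so the lid opens from the robot's right to its left. Box and shut lid: x -140 to -4, y +-82, 96 mm high; board: x -155 to +135, y +-95, 10 mm thick.
- lid (a joint): Lid angle, rad: 0 shut (level), grows as the bar rises, stops at 2.6 (fallen open above the post). Lid and bar are symmetric about the plane through the hinge line, so they balance plumb upright, at 1.57. The hinge is nearly frictionless: let go elsewhere, the lid falls shut or backwards. Lid and bar weigh 0.35 to 0.65 kg, centre of mass about 107 mm from the hinge.
- hinge_axis (a point): Middle of the hinge line, 91 mm above the counter, straight above the fuel_box origin; the line runs along fuel_box y.
- bar (a point): Lid's handle, a U of round steel bar 12 mm thick. Origin mid-grip, 200 mm from the hinge line in the lid's plane: 91 mm above the counter when shut, 291 upright. The grip is parallel to the hinge, 92 mm free between its arms, 54 mm clear of the lid's edge. Axes turn with the lid: y along the grip, -x away from the hinge. It can turn between the pads: the tool may point down all the way.
- bumper: Loose rubber bumper ring, 40 mm outside diameter, 24 mm hole, 30 mm high, 40 g, both ends alike. Stands upright on the counter to the robot's left of the box. Origin at the centre of its underside, z along its hole.
- post_seat (a point): Centre of the flat shoulder (38 mm diameter) on the stop post, 100 mm from the hinge line on fuel_box +x, 102 mm above the counter. On it stands an upright pin, 18 mm diameter, 24 mm high, its top 5 mm tapered to 10 mm diameter. The bumper's underside comes to rest on this shoulder.
- queen_cage: Bystander: yellow plastic queen cage lying flat, 85 x 36 x 18 mm, origin under its centre. Loose.
- jar: Bystander: squat amber glass jar with a metal cap, 74 mm diameter, 75 mm high, origin under its centre. Loose.
- reducer: Bystander: worn grey pine entrance reducer, a stick 20 x 300 x 22 mm lying along its y, origin under its centre. Loose.

How it is judged (in metres and radians):
On the way, in this order (a step that is already met when the one before it is completed fails the run):
1. the bumper ring sits fully down on the post's shoulder, released, with the lid still down (distance between bumper and post_seat below 0.006 m and angle between bumper's own z axis and vertical below 0.1 rad and contact force between the fingers and bumper below 0.1 N and value of joint lid below 0.3 rad), for 0.2 s.
2. the lid is raised more than half way by its gripped bar (value of joint lid above 1 rad and contact force between the fingers and lid above 2 N), for 0.1 s.
At the end, for the whole second after the job is handed in: The lid stands still (under 0.05 rad/s) within 0.08 rad of its balance point (1.57 rad, plumb upright), gripped by the fingers with more than 2 N, and the bumper ring is upright on the post, its underside within 6 mm of the seat. The program finishes while holding the bar (value of joint lid between 1.49 and 1.65 rad and velocity of joint lid between -0.05 and 0.05 rad/s and contact force between the fingers and lid above 2 N and contact force between bumper and lid below 0.1 N and distance between bumper and post_seat below 0.006 m and angle between bumper's own z axis and vertical below 0.1 rad); the arm keeps its last pose, push and grip.
It fails at once if the lid goes over backwards, far past its balance point (beyond 1.95 rad) (value of joint lid above 1.95 rad).
It fails at once if the queen cage is shoved or knocked over (distance of queen_cage from where it was at the start of the episode above 0.03 m or angle between queen_cage's own z axis and vertical above 0.5 rad).
It fails at once if the jar is shoved or knocked over (distance of jar from where it was at the start of the episode above 0.03 m or angle between jar's own z axis and vertical above 0.5 rad).
It fails at once if the entrance reducer is shoved or knocked over (distance of reducer from where it was at the start of the episode above 0.03 m or angle between reducer's own z axis and vertical above 0.5 rad).
It also fails if it takes over 66 s, if anything falls off the work surface, if the arm or the gripper's body presses on something with over 40 N, if the wrist force passes 120 N, or if a joint passes its speed limit or range.

## Working session

There is one attempt and no reset: what is moved stays moved. The work goes in short steps, Python scripts to look and compute and a shell command to move; the robot and the scene stay as the last step left them, time stands still between calls to the robot, and variables do not carry over. Pictures are saved under pics/ and viewed, at most 10 in all, crops included, and the job is handed in when it is done.

```bash
mkdir -p pics; ls; python3 - <<'E'
from cell import *
import cv2
s=state();print(s)
for n in("side","top"):
    p,d=read_camera(n);print(n,camera_info(n))
    cv2.imwrite(f"pics/{n}0.png",p[:,:,::-1])
    import numpy as np;np.savez(f"{n}0.npz",p=p,d=d)
E
```

```text
pics
{'t': 0.0, 'joints': array([-1.36160195e+00,  4.91574109e-01,  1.55949187e+00,  7.67022958e-06,
        1.09171061e+00, -1.05605479e-01]), 'qvel': array([ 0.00105742,  0.00140095, -0.00020746, -0.00071454,  0.00129885,
        0.00069116]), 'tau': array([ 3.22863096e-03, -6.12633848e+01, -2.58184594e+01,  6.93239481e-02,
        4.81184351e-02, -7.11094117e-05]), 'eef_pos': array([ 193.47457083, -593.98751977,  188.83812814]), 'tcp_rot': array([-3.14041604e+00, -1.31561582e-04,  3.14796237e-01]), 'ft_force': array([0.31416989, 0.02269341, 0.67223042]), 'moment': array([-0.02645697,  0.0383795 ,  0.03235481]), 'grip_force': 0.0, 'opening': 0.9994640742491867}
side {'vertical_fov': 43.63076181462528, 'cx': 283.2730613970644, 'cy': 210.9341725545202, 'dist_coeffs': array([-0.09293993,  0.        ,  0.        ,  0.        ,  0.        ]), 'origin': array([ 523.18714486, 1103.43073646,  714.14494409]), 'attitude': array([-2.06418986e+00,  2.99307396e-03, -3.08580961e+00])}
top {'vertical_fov': 54.92065732937364, 'cx': 277.756779789137, 'cy': 213.92870947628512, 'dist_coeffs': array([0.0207378, 0.       , 0.       , 0.       , 0.       ]), 'origin': array([ 400.22080843,  -21.19760625, 1162.76944225]), 'attitude': array([-2.95336348e+00, -4.04077347e-04, -1.56561437e+00])}
```

View pics/side0.png

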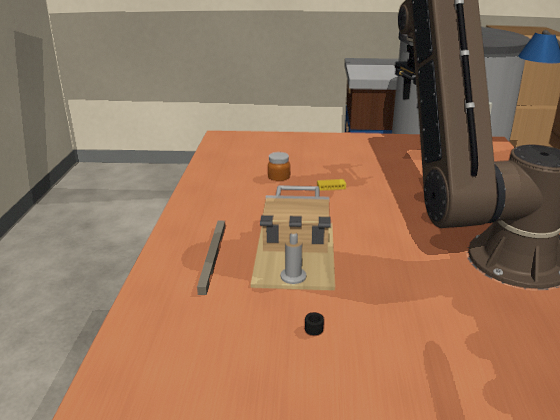

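View pics/top0.png

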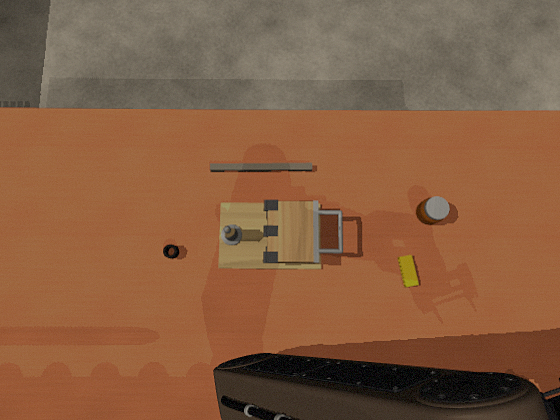

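Side view: ring (314,324), post pin (293,240), bar (297,188), cage (331,185), jar (279,166). Top view: ring (171,252), pin (229,231), bar (341,232), cage (408,271), jar (435,209), reducer (262,168).

```bash
cat > h.py <<'E'
import numpy as np, cv2
from cell import *
from scipy.spatial.transform import Rotation as R
def cloud(n,d):
    c=camera_info(n);f=210/np.tan(np.radians(c['vertical_fov']/2))
    K=np.array([[f,0,c['cx']],[0,f,c['cy']],[0,0,1]])
    u,v=np.meshgrid(np.arange(560.),np.arange(420.))
    q=cv2.undistortPoints(np.stack([u,v],-1).reshape(-1,1,2),K,c['dist_coeffs']).reshape(420,560,2)
    P=np.dstack([q,np.ones((420,560))])*d[...,None]
    W=P@R.from_euler('xyz',c['attitude']).as_matrix().T+c['origin']
    W[d<=0]=np.nan
    return W
def load(n,i=0):
    z=np.load(f"{n}{i}.npz");return z['p'],cloud(n,z['d'].astype(float))
E
python3 - <<'E'
from h import *
np.set_printoptions(precision=1,suppress=True)
box={'top':dict(ring=(160,242,182,262),pin=(218,222,242,248),bar=(319,205,350,260),lid=(278,200,319,264),jar=(415,195,450,225),cage=(396,252,422,290),red=(208,160,315,175)),
 'side':dict(ring=(300,310,330,338),pin=(284,230,304,270),bar=(274,182,322,196),jar=(266,152,293,182))}
for n in box:
    p,W=load(n)
    for k,(a,b,c,e) in box[n].items():
        w=W[b:e,a:c].reshape(-1,3);w=w[np.isfinite(w[:,2])]
        z=w[w[:,2]>6]
        print(n,k,len(z),'zpct',np.percentile(z[:,2],[2,25,50,75,98]),'min',np.percentile(z,2,0),'max',np.percentile(z,98,0))
        hi=np.percentile(z[:,2],98);t=z[z[:,2]>hi-6]
        print('    top part n',len(t),'mean',t.mean(0),'lo',t.min(0),'hi',t.max(0))
    # table plane check
    print(n,'table z',np.nanmedian(W[300:310,180:250,2]) if n=='top' else np.nanmedian(W[350:370,200:260,2]))
p,W=load('top')
w=W[200:264,278:350].reshape(-1,3)
b=w[(w[:,2]>80)&(w[:,2]<115)]
r=cv2.minAreaRect(b[:,:2].astype(np.float32));print(r)
bb=W[205:260,322:350].reshape(-1,3);bb=bb[(bb[:,2]>80)]
print(cv2.minAreaRect(bb[:,:2].astype(np.float32)))
E
```

```text
top ring 163 zpct [ 6.3 23.4 29.4 31.8 34.9] min [489.5 262.5   6.3] max [528.3 299.7  34.9]
    top part n 95 mean [509.1 282.5  31.5] lo [489.2 263.7  28.9] hi [528.3 300.2  36.7]
top pin 584 zpct [  7.5  11.6  15.2  21.1 125.3] min [522.7  84.4   7.5] max [594.9 146.9 125.3]
    top part n 26 mean [559.  112.5 124.6] lo [552.  105.6 119.8] hi [568.4 121.1 128.6]
top bar 449 zpct [  6.2  94.1  96.7  98.4 101.7] min [ 500.8 -205.3    6.2] max [ 619.9 -132.5  101.7]
    top part n 286 mean [ 554.7 -171.4   98.1] lo [ 501.7 -192.3   95.7] hi [ 614.9 -129.6  104.5]
top lid 2578 zpct [ 12.6  96.   97.5  98.9 101.6] min [ 478.1 -127.2   12.6] max [637.3 -21.8 101.6]
    top part n 2059 mean [557.6 -74.8  98.2] lo [ 477.3 -128.8   95.6] hi [642.  -21.  104.3]
top jar 727 zpct [ 8.4 48.8 74.6 77.  80.1] min [ 593.5 -486.1    8.4] max [ 657.6 -421.8   80.1]
    top part n 386 mean [ 629.  -456.9   77. ] lo [ 597.9 -489.7   74.1] hi [ 660.1 -425.7   82.9]
top cage 427 zpct [ 7.3 17.3 19.1 20.6 23.5] min [ 417.5 -409.6    7.3] max [ 499.1 -365.5   23.5]
    top part n 311 mean [ 458.2 -387.8 
[... 587 characters left out ...]
7.6 118.2 122.3] lo [549.9 111.8 117.6] hi [565.4 124.3 127.9]
side bar 285 zpct [  6.8  92.7  96.4  98.2 100.4] min [ 492.6 -385.4    6.8] max [ 614.  -127.7  100.4]
    top part n 188 mean [ 561.2 -168.7   97.6] lo [ 499.7 -191.9   94.4] hi [ 618.3 -126.1  101.3]
side jar 560 zpct [ 7.6 27.7 48.6 69.8 79.1] min [ 593.  -477.5    7.6] max [ 660.8 -416.9   79.1]
    top part n 122 mean [ 626.7 -448.1   76.6] lo [ 596.6 -483.5   73.2] hi [ 657.5 -421.    81.3]
side table z 1.1284072280377586
((559.6917724609375, -107.01927947998047), (164.47811889648438, 171.1472625732422), 0.2907203137874603)
((558.447509765625, -165.3826904296875), (54.314422607421875, 114.0915298461914), 89.21941375732422)
```

```bash
cat >> h.py <<'E'
def delta(target,yaw,s=None):
    "shift in tool axes, and turn, to a world TCP target with the tool down"
    s=s or state();M=R.from_euler('xyz',s['tcp_rot']).as_matrix()
    t=(s['tcp_rot'][2]-yaw+np.pi/2)%np.pi-np.pi/2
    print('from',s['eef_pos'].round(1),s['tcp_rot'].round(3),'shift',(M.T@(np.array(target)-s['eef_pos'])).round(1),'turn',round(t,3),'t',round(s['t'],2))
E
python3 - <<'E'
from h import *
from scipy.optimize import least_squares as LS
np.set_printoptions(precision=2,suppress=True)
def circ(w,r,g):
    return LS(lambda c:np.hypot(*(w[:,:2]-c).T)-r(w[:,2]),g,loss='soft_l1').x
for n in('top','side'):
    p,W=load(n);w=W.reshape(-1,3)
    near=lambda c,r,lo,hi:w[(np.hypot(w[:,0]-c[0],w[:,1]-c[1])<r)&(w[:,2]>lo)&(w[:,2]<hi)]
    q=near((509,283),30,5,25);print(n,'ring side fit',len(q),circ(q,lambda z:20+0*z,[509,283]))
    q=near((558,114),35,25,99);print(n,'column n',len(q),LS(lambda c:np.hypot(q[:,0]-c[0],q[:,1]-c[1])-c[2],[558,114,15],loss='soft_l1').x)
    q=near((558,114),14,107,120);print(n,'pin',len(q),circ(q,lambda z:9+0*z,[558,114]))
    q=near((558,114),26,98,106);print(n,'shoulder',len(q),q.mean(0),q.min(0),q.max(0))
    q=near((558,114),12,122,132);print(n,'pintop',len(q),q.mean(0))
    q=w[(abs(w[:,0]-558)<46)&(w[:,1]>-200)&(w[:,1]<-172)&(w[:,2]>84)&(w[:,2]<106)]
    print(n,'grip',len(q),q.mean(0),np.percentile(q,[2,98],axis=0).ravel(),'slope dy/dx',np.polyfit(q[:,0],q[:,1],1)[0])
E
```

```text
top ring side fit 59 [509.56 275.44]
top column n 61 [560.01 113.15  18.92]
top pin 9 [560.15 113.43]
top shoulder 3 [556.46  99.56 102.13] [548.09  95.2   98.41] [566.04 105.49 104.02]
top pintop 22 [559.38 112.47 125.22]
top grip 161 [ 553.84 -185.76   97.12] [ 512.49 -192.03   92.6   601.33 -180.14  101.46] slope dy/dx -0.01433354171223773
side ring side fit 206 [508.69 283.08]
side column n 466 [557.81 112.75  18.53]
side pin 39 [558.03 112.24]
side shoulder 43 [557.88 125.66 101.62] [540.7  113.54  98.12] [576.36 133.99 105.57]
side pintop 24 [557.6  117.42 124.35]
side grip 149 [ 560.78 -183.9    94.86] [ 513.42 -190.76   88.68  603.   -177.79  100.11] slope dy/dx -0.012968806006560953
```

```bash
python3 - <<'E'
from h import *
delta((480,-250,190),0)
E
```

```text
from [ 193.5 -594.   188.9] [-3.141 -0.     0.315] shift [ 378.9 -238.5   -0.8] turn 0.315 t 0.1
```

Careful with the scale: shifts go in shares of 500 mm and turns go in shares of pi rad. That gives: 175 mm / 500 = 0.35, 140 mm / 500 = 0.28, 0.315 rad / 3.1416 = 0.1003.

```bash
echo '[[[0.07, -0.044, 0], 0.0318, 1], [[0.14, -0.088, 0], 0.0637, 1], [[0.21, -0.132, 0], 0.1003, 1], [[0.28, -0.176, 0], 0.1003, 1], [[0.35, -0.22, 0], 0.1003, 1]]' | python3 -m handwheel
python3 - <<'E'
from h import *
delta((480,-250,190),0)
E
```

```text
t: 0.52
eef_pos: [326.6, -433.8, 189.2]
tcp_rot: [-3.141, 0.0, -0.001]
ft_force: [0.7, -0.7, 0.1]
opening: 0.998
grip_force: 0.0
from [ 326.6 -433.8  189.2] [-3.141e+00  0.000e+00 -1.000e-03] shift [ 153.1 -184.    -0.7] turn -0.001 t 0.52
```

To row units: -165 mm / 500 = -0.33, -132 mm / 500 = -0.264.

```bash
echo '[[[0.05, -0.066, 0], 0, 1], [[0.1, -0.132, 0], 0, 1], [[0.15, -0.198, 0], 0, 1], [[0.204, -0.264, 0], 0, 1], [[0.256, -0.33, 0], 0, 1]]' | python3 -m handwheel
echo '[[[0.02, -0.08, 0], 0, 1], [[0.04, -0.16, 0], 0, 1], [[0.06, -0.24, 0], 0, 1], [[0.08, -0.32, 0], 0, 1], [[0.1, -0.4, 0], 0, 1]]' | python3 -m handwheel
echo '[[[0, -0.08, 0], 0, 1], [[0, -0.16, 0], 0, 1], [[0, -0.24, 0], 0, 1], [[0, -0.32, 0], 0, 1], [[0, -0.4, 0], 0, 1]]' | python3 -m handwheel
echo '[[[0, -0.08, 0], 0, 1], [[0, -0.16, 0], 0, 1], [[0, -0.24, 0], 0, 1], [[0, -0.304, 0], 0, 1], [[0, -0.304, 0], 0, 1]]' | python3 -m handwheel
python3 - <<'E'
from h import *
delta((509,283,5),-0.013)
E
```

```text
t: 0.93
eef_pos: [454.0, -269.7, 189.4]
tcp_rot: [3.142, 0.0, -0.0]
ft_force: [0.0, -1.3, 0.6]
opening: 1.0
grip_force: 0.0
t: 1.35
eef_pos: [503.1, -69.5, 189.3]
tcp_rot: [3.142, 0.0, -0.0]
ft_force: [0.8, -0.1, 0.3]
opening: 1.001
grip_force: 0.0
t: 1.77
eef_pos: [502.7, 130.4, 189.3]
tcp_rot: [3.142, 0.0, -0.0]
ft_force: [1.1, -1.1, 0.5]
opening: 0.998
grip_force: 0.0
t: 2.18
eef_pos: [502.6, 285.2, 188.9]
tcp_rot: [-3.141, 0.0, 0.004]
ft_force: [-0.2, 0.9, -0.3]
opening: 0.999
grip_force: 0.0
from [502.6 285.2 188.9] [-3.141  0.     0.004] shift [  6.4   2.3 183.9] turn 0.017 t 2.18
```

To row units: 140 mm / 500 = 0.28, 120 mm / 500 = 0.24, 0.015 rad / 3.1416 = 0.0048.

```bash
echo '[[[0.013, 0, 0.08], 0.0048, 1], [[0.013, 0, 0.16], 0.0048, 1], [[0.013, 0, 0.24], 0.0048, 1], [[0.013, 0, 0.28], 0.0048, 1], [[0.013, 0, 0.28], 0.0048, 1]]' | python3 -m handwheel
python3 - <<'E'
from h import *
delta((509,283,5),-0.013)
E
```

```text
t: 2.6
eef_pos: [507.4, 279.0, 45.0]
tcp_rot: [3.138, 0.007, -0.015]
ft_force: [-0.1, 0.9, -0.1]
opening: 0.997
grip_force: 0.0
from [507.4 279.   45. ] [ 3.138  0.007 -0.015] shift [ 1.8 -4.1 40. ] turn -0.002 t 2.6
```

```bash
echo '[[[0, 0, 0], 0, 1], [[0, 0, 0], 0, 1], [[0, 0, 0], 0, 1]]' | python3 -m handwheel | head -3
python3 - <<'E'
from h import *
delta((509,283,5),-0.013)
E
```

```text
t: 2.85
eef_pos: [510.7, 280.6, 51.3]
tcp_rot: [-3.141, -0.003, -0.015]
from [510.7 280.6  51.3] [-3.141e+00 -3.000e-03 -1.500e-02] shift [-1.8 -2.3 46.3] turn -0.002 t 2.85
```

To row units: 40 mm / 500 = 0.08, 30 mm / 500 = 0.06.

```bash
echo '[[[-0.002, -0.004, 0.03], 0, 1], [[-0.002, -0.004, 0.06], 0, 1], [[-0.002, -0.004, 0.08], 0, 1], [[-0.002, -0.004, 0.08], 0, 1], [[-0.002, -0.004, 0.08], 0, 1]]' | python3 -m handwheel | head -4
echo '[[[0, 0, 0], 0, 1], [[0, 0, 0], 0, 1], [[0, 0, 0], 0, 1]]' | python3 -m handwheel | head -4
python3 - <<'E'
from h import *
delta((509,283,5),-0.013)
E
```

```text
t: 3.27
eef_pos: [509.0, 282.4, 10.0]
tcp_rot: [-3.142, -0.0, -0.015]
ft_force: [0.3, -0.2, 0.9]
t: 3.52
eef_pos: [509.1, 282.5, 10.1]
tcp_rot: [-3.141, -0.001, -0.015]
ft_force: [0.2, 0.3, -0.6]
from [509.1 282.5  10.1] [-3.141e+00 -1.000e-03 -1.500e-02] shift [-0.1 -0.4  5.1] turn -0.002 t 3.52
```

Close, then lift slightly and check.

To row units: 4 mm / 500 = 0.008.

```bash
echo '[[[0, 0, 0.008], 0, 1], [[0, 0, 0.008], 0, 0.3], [[0, 0, 0.008], 0, 0.2], [[0, 0, 0.008], 0, 0.2], [[0, 0, 0.008], 0, 0.2]]' | python3 -m handwheel | tail -3
echo '[[[0, 0, 0], 0, 0.2], [[0, 0, 0], 0, 0.2], [[0, 0, 0], 0, 0.2], [[0, 0, 0], 0, 0.2], [[0, 0, 0], 0, 0.2]]' | python3 -m handwheel
echo '[[[0, 0, -0.04], 0, 0.2], [[0, 0, -0.12], 0, 0.2], [[0, 0, -0.2], 0, 0.2], [[0, 0, -0.27], 0, 0.2], [[0, 0, -0.27], 0, 0.2]]' | python3 -m handwheel
echo '[[[0, 0, 0], 0, 0.2], [[0, 0, 0], 0, 0.2], [[0, 0, 0], 0, 0.2]]' | python3 -m handwheel
python3 - <<'E'
from h import *
for n in("side","top"):
    p,d=read_camera(n);cv2.imwrite(f"pics/{n}1.png",p[:,:,::-1]);np.savez(f"{n}1.npz",p=p,d=d)
delta((558.7,113,145),-0.013)
p=np.load('side1.npz')['p'][230:350,240:400,::-1];cv2.imwrite('pics/c1.png',cv2.resize(p,None,fx=4,fy=4,interpolation=2))
E
```

```text
ft_force: [0.2, 0.7, 0.8]
opening: 0.777
grip_force: 0.0
t: 4.35
eef_pos: [508.7, 282.4, 5.4]
tcp_rot: [3.141, -0.0, -0.015]
ft_force: [-0.6, -0.9, -0.3]
opening: 0.427
grip_force: 0.0
t: 4.77
eef_pos: [511.2, 283.6, 147.0]
tcp_rot: [-3.138, -0.009, -0.015]
ft_force: [-0.1, -0.7, 0.2]
opening: 0.197
grip_force: 0.0
t: 5.02
eef_pos: [508.1, 282.1, 139.1]
tcp_rot: [3.141, 0.002, -0.015]
ft_force: [-0.8, 0.2, -0.1]
opening: 0.202
grip_force: 0.0
from [508.3 282.2 139. ] [ 3.141e+00  2.000e-03 -1.500e-02] shift [ 53.  168.4  -5.9] turn -0.002 t 5.12
```

View pics/c1.png

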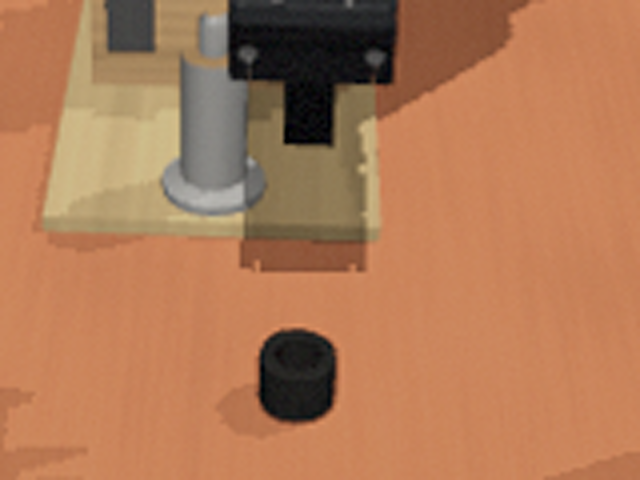

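The crop shows the gripper empty with the ring still standing (crop 297,375): I lifted before the slow fingers had closed. Re-measure and retry.

```bash
python3 - <<'E'
from h import *
from scipy.optimize import least_squares as LS
p,W=load('side',1);w=W.reshape(-1,3)
q=w[(np.hypot(w[:,0]-509,w[:,1]-283)<35)&(w[:,2]>5)]
s=q[q[:,2]<25];t=q[q[:,2]>27]
print(len(s),LS(lambda c:np.hypot(*(s[:,:2]-c).T)-20,[509,283],loss='soft_l1').x,t.mean(0),np.percentile(q,[1,99],axis=0))
E
echo '[[[0, 0, 0], 0, 0.9], [[0, 0, 0], 0, 0.9], [[0, 0, 0], 0, 0.9], [[0, 0, 0], 0, 0.9], [[0, 0, 0], 0, 0.9]]' | python3 -m handwheel | tail -2
echo '[[[0, 0, 0], 0, 0.9], [[0, 0, 0], 0, 0.9], [[0, 0, 0], 0, 0.9], [[0, 0, 0], 0, 0.9], [[0, 0, 0], 0, 0.9]]' | python3 -m handwheel 

```

```text
197 [508.6185277  282.85276696] [515.17828195 293.80305452 321.88593341] [[477.62727704 257.00955448   7.2750729 ]
 [542.11137895 315.94860721 480.76177019]]
opening: 0.495
grip_force: 0.0
t: 5.95
eef_pos: [508.8, 282.4, 140.4]
tcp_rot: [3.142, -0.0, -0.015]
ft_force: [0.3, 0.0, -0.0]
opening: 0.843
grip_force: 0.0
```

Ring unmoved at (508.6, 282.9). Tool is over it at (508.8, 282.4).

To row units: 120 mm / 500 = 0.24, 110 mm / 500 = 0.22.

```bash
echo '[[[0, 0, 0.06], 0, 0.9], [[0, 0, 0.12], 0, 0.9], [[0, 0, 0.18], 0, 0.9], [[0, 0, 0.22], 0, 0.9], [[0, 0, 0.24], 0, 0.9]]' | python3 -m handwheel | head -2
echo '[[[0, 0, 0.01], 0, 0.9], [[0, 0, 0.02], 0, 0.9], [[0, 0, 0.03], 0, 0.9], [[0, 0, 0.03], 0, 0.9], [[0, 0, 0.03], 0, 0.9]]' | python3 -m handwheel 
for i in 1 2; do echo '[[[0, 0, 0], 0, 0.1], [[0, 0, 0], 0, 0.1], [[0, 0, 0], 0, 0.1], [[0, 0, 0], 0, 0.1], [[0, 0, 0], 0, 0.1]]' | python3 -m handwheel;done
```

```text
t: 6.37
eef_pos: [507.7, 281.9, 17.9]
t: 6.78
eef_pos: [509.0, 282.6, 6.0]
tcp_rot: [-3.141, -0.001, -0.015]
ft_force: [-0.2, -0.2, -0.7]
opening: 0.9
grip_force: 0.0
t: 7.2
eef_pos: [508.8, 282.4, 5.6]
tcp_rot: [-3.142, -0.0, -0.015]
ft_force: [-0.0, 0.0, -0.0]
opening: 0.61
grip_force: 0.0
t: 7.62
eef_pos: [508.7, 282.4, 5.4]
tcp_rot: [3.141, 0.0, -0.015]
ft_force: [0.5, 1.0, 0.0]
opening: 0.257
grip_force: 0.0
```

```bash
echo '[[[0, 0, 0], 0, 0.1], [[0, 0, 0], 0, 0.1], [[0, 0, 0], 0, 0.1]]' | python3 -m handwheel
python3 - <<'E'
from h import *
for n in("side","top"):
    p,d=read_camera(n);np.savez(f"{n}2.npz",p=p,d=d)
p=np.load('side2.npz')['p'][230:350,240:400,::-1];q=np.load('top2.npz')['p'][200:300,110:243,::-1]
cv2.imwrite('pics/c2.png',np.hstack([cv2.resize(x,(400,300),interpolation=2) for x in(p,q)]))
E
```

```text
t: 7.87
eef_pos: [508.7, 282.4, 5.4]
tcp_rot: [3.142, -0.0, -0.015]
ft_force: [-0.9, 0.1, -0.4]
opening: 0.112
grip_force: 0.0
```

View pics/c2.png

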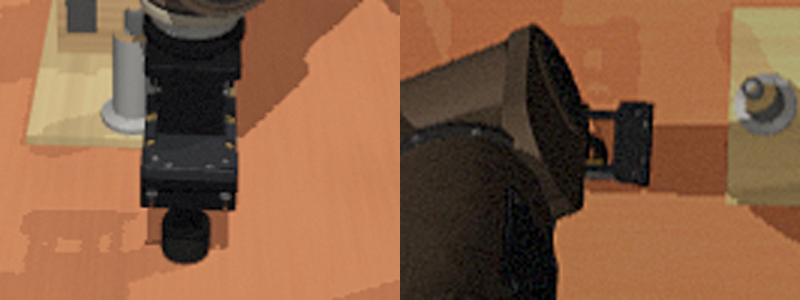

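```bash
python3 - <<'E'
from h import *
from scipy.optimize import least_squares as LS
np.set_printoptions(precision=1,suppress=True)
p,W=load('side',2);w=W.reshape(-1,3)
q=w[(np.hypot(w[:,0]-509,w[:,1]-283)<70)&(w[:,2]>5)]
for lo in range(5,90,8):
    s=q[(q[:,2]>=lo)&(q[:,2]<lo+8)]
    if len(s):print(lo,len(s),np.percentile(s,[3,50,97],axis=0)[:,:2].ravel())
g=p.astype(int).sum(2)
p3=p[295:350,285:345,::-1];cv2.imwrite('pics/c3.png',cv2.resize(p3,None,fx=10,fy=10,interpolation=2))
E
```

```text
5 63 [490.6 269.6 508.8 298.7 526.9 304.1]
13 71 [489.4 272.1 507.2 298.1 527.1 303.1]
21 71 [491.5 279.2 509.2 298.  527.3 303.1]
29 104 [491.6 271.9 509.4 291.7 525.7 303.1]
37 28 [498.  290.1 509.7 293.  519.6 296.7]
45 32 [498.2 291.5 507.9 295.1 519.7 296.8]
53 1 [512.  297.7 512.  297.7 512.  297.7]
```

View pics/c3.png

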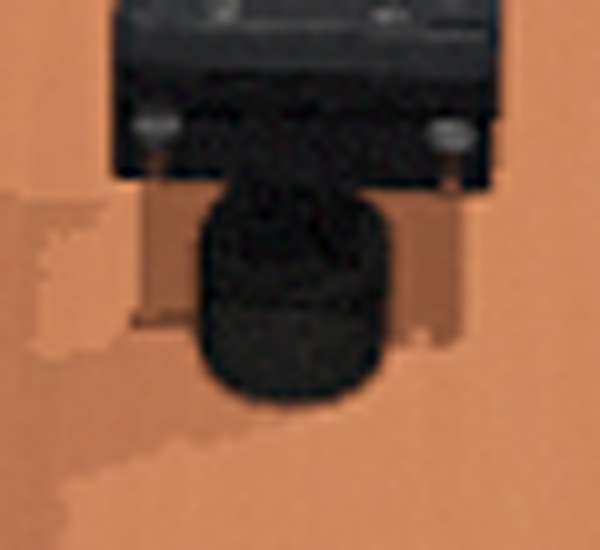

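```bash
python3 - <<'E'
from h import *
np.set_printoptions(precision=1,suppress=True)
for i in(1,2):
    p,W=load('side',i);w=W.reshape(-1,3)
    q=w[(abs(w[:,0]-509)<30)&(abs(w[:,1]-290)<60)&(w[:,2]>5)]
    for lo in range(5,240,7):
        s=q[(q[:,2]>=lo)&(q[:,2]<lo+7)]
        if len(s)>3:print(i,lo,len(s),np.percentile(s,[5,50,95],axis=0)[:,:2].ravel())
print(state()['eef_pos'],state()['joints'],state()['opening'])
E
```

```text
1 5 58 [490.9 271.8 508.8 298.5 525.2 302.4]
1 12 70 [492.1 269.1 509.1 295.1 525.1 302.1]
1 19 83 [491.6 269.5 507.3 293.3 525.2 303.4]
1 26 178 [491.6 266.2 509.5 284.8 525.5 301.9]
1 166 36 [496.6 294.3 507.5 296.1 518.6 298.3]
1 173 29 [497.5 295.3 507.8 298.1 518.  300.3]
1 180 43 [497.3 297.1 509.7 298.9 518.7 300.6]
1 187 39 [497.3 297.4 508.1 299.5 519.  301.4]
1 194 38 [497.5 298.7 508.3 300.6 519.2 302.7]
1 201 16 [499.  299.5 511.2 301.4 518.  303.8]
2 5 56 [490.9 270.4 507.9 298.4 525.4 303.5]
2 12 62 [491.2 272.1 510.  298.3 525.1 303.5]
2 19 50 [491.3 289.6 507.3 298.9 525.2 303. ]
2 26 116 [491.6 273.3 510.4 292.5 526.1 301.6]
2 33 39 [497.3 289.4 507.6 292.6 519.5 297.5]
2 40 23 [498.3 292.  509.9 294.6 519.7 296.7]
2 47 24 [498.5 293.1 507.  295.3 517.8 296.8]
2 124 22 [479.6 231.7 536.2 277.5 538.9 311.1]
2 131 48 [479.4 256.8 535.6 290.7 538.5 310.7]
2 145 103 [482.8 299.7 508.8 339.1 534.2 349. ]
2 152 179 [483.9 330.1 505.5 334.9 531.9 348.5]
2 159 109 [485.6 302.2 510.9 331.3 532.8 333.8]
2 166 88 [489.8 329.1 510.2 332.  530.8 334.4]
2 173 76 [489.9 301.2 510.5 332.1 531.5 334.9]
2 180 98 [486.8 322.  509.7 331.7 529.6 333.8]
2 187 92 [488.8 292.4 508.1 331.4 526.6 333.8]
2 194 91 [489.9 297.8 508.3 331.9 529.4 334.3]
2 201 118 [482.4 328.7 509.4 331.8 536.6 334.3]
2 208 260 [481.9 310.2 510.4 322.5 537.1 333.1]
2 215 177 [482.2 300.2 508.9 312.7 535.8 320.4]
2 222 117 [482.4 296.9 509.2 309.7 535.9 315. ]
2 229 28 [494.  305.2 510.1 312.4 529.3 315.8]
2 236 93 [483.3 311.1 507.9 320.1 534.8 323.5]
[508.8 282.4   5.4] [ 0.4  0.7  1.8 -0.   0.6  2. ] 0.09820112866175672
```

The side cloud shows the real fingertips at z≈166 when the reported TCP was 139, so they sit about 26 mm above it. At "5.4" the fingers closed just above the ring, with no contact force. I'll open and go lower in steps, watching the force and checking the tip height by camera.

To row units: 12 mm / 500 = 0.024, 9 mm / 500 = 0.018.

```bash
for i in 1 2 3; do echo '[[[0, 0, 0], 0, 0.85], [[0, 0, 0], 0, 0.85], [[0, 0, 0], 0, 0.85], [[0, 0, 0], 0, 0.85]]' | python3 -m handwheel|tail -2;done
echo '[[[0, 0, 0.006], 0, 0.85], [[0, 0, 0.012], 0, 0.85], [[0, 0, 0.018], 0, 0.85], [[0, 0, 0.024], 0, 0.85], [[0, 0, 0.024], 0, 0.85]]' | python3 -m handwheel
python3 - <<'E'
from h import *
np.set_printoptions(precision=1,suppress=True)
p,d=read_camera('side');np.savez('side3.npz',p=p,d=d)
W=cloud('side',d.astype(float));w=W.reshape(-1,3);dark=p.reshape(-1,3).max(1)<70
q=w[(abs(w[:,0]-509)<30)&(w[:,1]>308)&(w[:,1]<350)&(w[:,2]<120)&dark]
for lo in range(-5,90,5):
    s=q[(q[:,2]>=lo)&(q[:,2]<lo+5)]
    if len(s)>1:print(lo,len(s),np.percentile(s,[5,50,95],axis=0)[:,:2].ravel())
E
```

```text
opening: 0.328
grip_force: 0.0
opening: 0.606
grip_force: 0.0
opening: 0.836
grip_force: 0.0
t: 9.38
eef_pos: [508.4, 282.3, -7.4]
tcp_rot: [3.141, 0.001, -0.015]
ft_force: [0.6, -0.2, 0.3]
opening: 0.851
grip_force: 0.0
15 5 [502.  324.7 507.  326.1 513.6 326.5]
20 18 [499.4 325.1 511.  326.8 518.7 328.8]
25 12 [500.6 327.1 509.2 328.1 516.9 329.6]
30 21 [499.7 328.6 507.4 329.9 518.9 331.8]
35 22 [498.1 328.6 509.4 330.7 518.9 333. ]
40 19 [498.2 329.9 509.6 331.3 519.1 333.1]
45 22 [500.2 329.9 507.8 331.8 519.1 333.5]
50 26 [498.5 330.6 509.8 332.5 517.5 333.7]
55 25 [497.1 330.5 508.1 332.4 519.4 334.9]
60 20 [498.7 330.8 507.2 332.8 519.5 334.3]
65 24 [498.9 332.5 509.3 334.2 517.5 336.3]
70 8 [499.8 333.7 511.3 334.3 519.  335.5]
```

Confirmed: the tips are at z≈18 when the report says -7.4, an offset of about +25.5 mm. I'll work with true tip z = reported + 25.5.

```bash
echo '[[[0, 0, 0.008], 0, 0.85], [[0, 0, 0.016], 0, 0.85], [[0, 0, 0.024], 0, 0.85], [[0, 0, 0.024], 0, 0.7], [[0, 0, 0.024], 0, 0.3]]' | python3 -m handwheel|sed -n '2,4p'
for i in 1 2 3; do echo '[[[0, 0, 0], 0, 0.1], [[0, 0, 0], 0, 0.1], [[0, 0, 0], 0, 0.1], [[0, 0, 0], 0, 0.1]]' | python3 -m handwheel;done
```

```text
eef_pos: [508.6, 282.4, -19.0]
tcp_rot: [3.141, 0.001, -0.015]
ft_force: [-0.6, -0.9, -0.3]
t: 10.18
eef_pos: [508.8, 282.4, -18.5]
tcp_rot: [-3.142, -0.0, -0.015]
ft_force: [-0.4, 0.9, 0.3]
opening: 0.485
grip_force: 0.0
t: 10.52
eef_pos: [508.8, 282.4, -18.5]
tcp_rot: [3.142, -0.0, -0.015]
ft_force: [-0.1, -0.4, 1.4]
opening: 0.414
grip_force: 30.0
t: 10.85
eef_pos: [508.8, 282.4, -18.5]
tcp_rot: [3.142, -0.0, -0.015]
ft_force: [-0.7, -0.5, 2.8]
opening: 0.417
grip_force: 30.0
```

Gripped (39.5 mm). Lift, then move over the post.

To row units: -150 mm / 500 = -0.3, -135 mm / 500 = -0.27.

```bash
echo '[[[0, 0, -0.05], 0, 0.1], [[0, 0, -0.12], 0, 0.1], [[0, 0, -0.2], 0, 0.1], [[0, 0, -0.27], 0, 0.1], [[0, 0, -0.3], 0, 0.1]]' | python3 -m handwheel|sed -n '2,9p'
echo '[[[0.01, 0.04, 0], 0, 0.1], [[0.03, 0.1, 0], 0, 0.1], [[0.056, 0.18, 0], 0, 0.1], [[0.08, 0.26, 0], 0, 0.1], [[0.096, 0.31, 0], 0, 0.1]]' | python3 -m handwheel|sed -n '2,9p'
echo '[[[0.002, 0.016, 0], 0, 0.1], [[0.004, 0.028, 0], 0, 0.1], [[0.004, 0.028, 0], 0, 0.1], [[0.004, 0.028, 0], 0, 0.1], [[0.004, 0.028, 0], 0, 0.1]]' | python3 -m handwheel|sed -n '2,9p'
python3 - <<'E'
from h import *
np.set_printoptions(precision=1,suppress=True)
for n in("side","top"):
    p,d=read_camera(n);np.savez(f"{n}4.npz",p=p,d=d)
delta((558.7,113,126),-0.013)
p=np.load('side4.npz')['p'][200:290,230:350,::-1];q=np.load('top4.npz')['p'][170:290,160:320,::-1]
cv2.imwrite('pics/c4.png',np.hstack([cv2.resize(x,(400,300),interpolation=2) for x in(p,q)]))
p,W=load('side',4);w=W.reshape(-1,3)
q=w[(abs(w[:,0]-558)<30)&(abs(w[:,1]-113)<40)&(w[:,2]>95)&(p.reshape(-1,3).max(1)<70)]
for lo in range(100,200,5):
    s=q[(q[:,2]>=lo)&(q[:,2]<lo+5)]
    if len(s)>1:print(lo,len(s),np.percentile(s,[3,50,97],axis=0)[:,:2].ravel())
E
```

```text
eef_pos: [509.9, 283.0, 135.8]
tcp_rot: [-3.14, -0.005, -0.015]
ft_force: [0.5, 0.7, -0.1]
opening: 0.418
grip_force: 30.0
eef_pos: [554.8, 123.8, 131.3]
tcp_rot: [3.141, 0.0, -0.016]
ft_force: [-0.3, 0.0, -0.8]
opening: 0.415
grip_force: 30.0
eef_pos: [555.8, 113.9, 131.4]
tcp_rot: [-3.142, 0.0, -0.014]
ft_force: [-0.1, 0.0, -0.8]
opening: 0.416
grip_force: 30.0
from [555.9 113.8 131.4] [ 3.1  0.  -0. ] shift [2.8 0.7 5.4] turn -0.001 t 12.2
150 23 [537.2 120.  554.  128.3 572.3 133.8]
155 21 [538.5 120.9 554.  131.9 573.8 138.9]
160 39 [537.6 121.1 553.9 134.8 573.4 139.1]
165 28 [539.  121.  559.1 137.5 572.  141.3]
170 37 [537.5 120.3 551.7 138.  573.4 144.1]
175 37 [539.7 114.8 556.  137.1 573.8 142.5]
180 45 [538.3 109.8 553.9 130.5 573.4 144.5]
185 23 [545.6 139.6 558.1 142.  566.5 146.2]
190 21 [544.8 137.7 554.  142.8 565.3 145.1]
195 23 [543.7 136.7 554.  143.6 566.4 145.8]
```

View pics/c4.png

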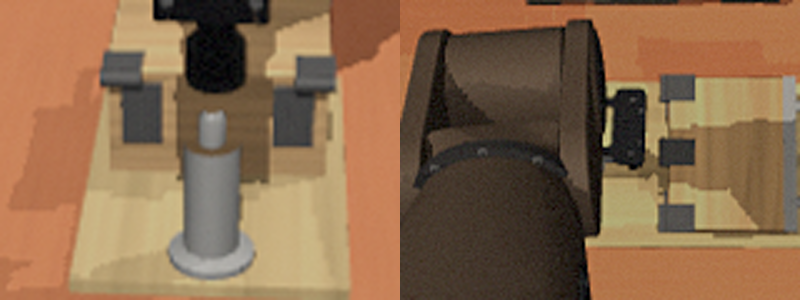

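The ring is held upright above the pin (side crop: ring (215,60), pin (212,125)), about 2.5 mm short in x. Correct that and descend, watching the force.

To row units: 18 mm / 500 = 0.036, 2.4 mm / 500 = 0.0048.

```bash
echo '[[[0.0048, 0.002, 0], 0, 0.1], [[0.0048, 0.002, 0.01], 0, 0.1], [[0.0048, 0.002, 0.024], 0, 0.1], [[0.0048, 0.002, 0.036], 0, 0.1], [[0.0048, 0.002, 0.036], 0, 0.1]]' | python3 -m handwheel|sed -n '2,4p'
echo '[[[0, 0, 0.006], 0, 0.1], [[0, 0, 0.012], 0, 0.1], [[0, 0, 0.018], 0, 0.1], [[0, 0, 0.024], 0, 0.1], [[0, 0, 0.024], 0, 0.1]]' | python3 -m handwheel|sed -n '2,4p'
echo '[[[0, 0, 0.006], 0, 0.1], [[0, 0, 0.012], 0, 0.1], [[0, 0, 0.018], 0, 0.1], [[0, 0, 0.018], 0, 0.1], [[0, 0, 0.018], 0, 0.1]]' | python3 -m handwheel|sed -n '2,4p'
```

```text
eef_pos: [557.8, 111.6, 111.7]
tcp_rot: [3.141, 0.002, -0.015]
ft_force: [0.0, -0.4, -0.8]
eef_pos: [558.3, 111.6, 100.8]
tcp_rot: [3.141, 0.001, -0.015]
ft_force: [0.7, 0.9, -0.5]
eef_pos: [558.5, 111.6, 92.2]
tcp_rot: [3.141, 0.0, -0.015]
ft_force: [0.2, -0.5, 0.5]
```

To row units: 7.5 mm / 500 = 0.015, 6 mm / 500 = 0.012.

```bash
echo '[[[0, -0.002, 0.004], 0, 0.1], [[0, -0.002, 0.008], 0, 0.1], [[0, -0.002, 0.012], 0, 0.1], [[0, -0.002, 0.015], 0, 0.1], [[0, -0.002, 0.015], 0, 0.1]]' | python3 -m handwheel|sed -n '2,4p'
echo '[[[0, 0, 0.001], 0, 0.1], [[0, 0, 0.002], 0, 0.1], [[0, 0, 0.003], 0, 0.1], [[0, 0, 0.003], 0, 0.1], [[0, 0, 0.003], 0, 0.1]]' | python3 -m handwheel|sed -n '2,4p'
```

```text
eef_pos: [558.4, 112.6, 84.5]
tcp_rot: [3.141, 0.001, -0.015]
ft_force: [-0.3, -0.6, -0.4]
eef_pos: [558.6, 112.6, 83.5]
tcp_rot: [3.142, -0.0, -0.015]
ft_force: [-0.2, 0.1, 0.1]
```

To row units: 1 mm / 500 = 0.002.

```bash
echo '[[[0, 0, 0.002], 0, 0.1], [[0, 0, 0.002], 0, 0.1], [[0, 0, 0.002], 0, 0.75], [[0, 0, 0.002], 0, 0.75], [[0, 0, 0.002], 0, 0.75]]' | python3 -m handwheel|sed -n '2,9p'
echo '[[[0, 0, 0], 0, 0.75], [[0, 0, 0], 0, 0.75], [[0, 0, 0], 0, 0.75], [[0, 0, 0], 0, 0.75]]' | python3 -m handwheel|sed -n '2,9p'
echo '[[[0, 0, -0.03], 0, 0.7], [[0, 0, -0.1], 0, 0.7], [[0, 0, -0.17], 0, 0.7], [[0, 0, -0.22], 0, 0.7], [[0, 0, -0.24], 0, 0.7]]' | python3 -m handwheel|sed -n '2,9p'
echo '[[[0, 0.06, 0], 0, 0.6], [[0, 0.14, 0], 0, 0.6], [[0, 0.22, 0], 0, 0.6], [[0, 0.3, 0], 0, 0.6], [[0, 0.38, 0], 0, 0.6]]' | python3 -m handwheel|sed -n '2,9p'
python3 - <<'E'
from h import *
np.set_printoptions(precision=1,suppress=True)
for n in("side","top"):
    p,d=read_camera(n);np.savez(f"{n}5.npz",p=p,d=d)
    W=cloud(n,d.astype(float));w=W.reshape(-1,3)
    q=w[(abs(w[:,0]-558)<30)&(abs(w[:,1]-113)<35)&(w[:,2]>90)&(w[:,2]<160)]
    for lo in range(90,150,5):
        s=q[(q[:,2]>=lo)&(q[:,2]<lo+5)]
        if len(s)>1:print(n,lo,len(s),np.percentile(s,[3,50,97],axis=0)[:,:2].ravel())
p=np.load('side5.npz')['p'][200:290,230:350,::-1];q=np.load('top5.npz')['p'][170:290,180:340,::-1]
cv2.imwrite('pics/c5.png',np.hstack([cv2.resize(x,(400,300),interpolation=2) for x in(p,q)]))
delta((556,-187,100),-0.013)
E
```

```text
eef_pos: [558.6, 112.6, 82.3]
tcp_rot: [3.141, -0.0, -0.015]
ft_force: [0.7, -0.0, -0.7]
opening: 0.57
grip_force: 0.0
eef_pos: [558.6, 112.6, 82.3]
tcp_rot: [3.141, 0.0, -0.015]
ft_force: [0.2, 0.3, -0.1]
opening: 0.75
grip_force: 0.0
eef_pos: [559.7, 112.8, 206.1]
tcp_rot: [-3.141, -0.005, -0.015]
ft_force: [-0.6, 0.7, 0.6]
opening: 0.702
grip_force: 0.0
eef_pos: [555.1, -79.0, 201.7]
tcp_rot: [-3.141, 0.001, -0.015]
ft_force: [-0.1, 0.4, 0.1]
opening: 0.601
grip_force: 0.0
side 90 38 [541.  118.4 556.9 128.4 575.9 133.3]
side 95 24 [542.2 116.  561.3 127.6 576.3 132.5]
side 100 32 [540.8 119.9 556.9 129.2 573.9 133.1]
side 105 35 [539.  111.6 555.9 128.1 576.  133.1]
side 110 29 [538.9 113.5 553.8 128.3 574.  134.4]
side 115 39 [539.3 112.5 558.1 129.5 576.  133.5]
side 120 53 [540.2  99.1 559.3 125.2 577.2 133.2]
side 125 54 [541.2  99.2 557.7 121.2 576.1 133.5]
side 130 109 [541.3  94.7 558.4 116.3 576.4 132.3]
side 135 6 [550.6 103.9 565.8 107.8 575.5 126.5]
top 90 6 [541.4  95.8 544.9 102.6 553.7 121. ]
top 95 2 [542.7  98.1 545.2 101.8 547.8 105.4]
top 100 2 [542.7 118.6 554.  121.5 565.4 124.4]
top 105 10 [542.2  94.4 552.  103.7 572.5 121.9]
top 110 6 [540.7  95.5 549.9 113.2 569.4 122.9]
top 115 14 [544.8  93.8 559.9 112.4 572.  124.8]
top 120 17 [543.3  94.3 554.9 110.9 568.3 122. ]
top 125 27 [541.2 101.9 560.  110.8 573.8 123.3]
top 130 91 [543.2  94.7 561.7 114.5 577.5 130.6]
top 135 25 [544.6  96.  558.3 107.6 577.2 128.3]
from [555.3 -82.  201.4] [ 3.1  0.  -0. ] shift [  2.9 104.9 101.5] turn -0.007 t 15.97
```

View pics/c5.png

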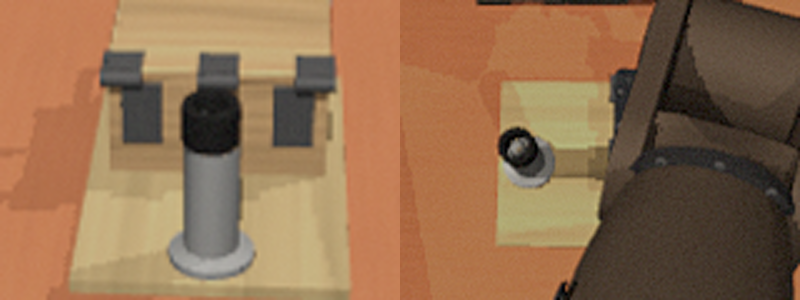

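Ring seated: the crop shows it upright on the shoulder (210,120), with its top at z≈132 in the cloud. Now the bar: centre (556,-187,91), so the reported TCP z should be 91-19-25.5 = 46.5.

To row units: 105 mm / 500 = 0.21, 95 mm / 500 = 0.19.

```bash
echo '[[[0.004, 0.07, 0], 0, 0.5], [[0.006, 0.14, 0], 0, 0.5], [[0.006, 0.19, 0], 0, 0.5], [[0.006, 0.21, 0], 0, 0.5], [[0.006, 0.21, 0], 0, 0.5]]' | python3 -m handwheel|sed -n '2,4p'
echo '[[[0, 0, 0.06], 0, 0.5], [[0, 0, 0.12], 0, 0.5], [[0, 0, 0.15], 0, 0.5], [[0, 0, 0.16], 0, 0.5], [[0, 0, 0.16], 0, 0.5]]' | python3 -m handwheel|sed -n '2,6p'
python3 - <<'E'
from h import *
np.set_printoptions(precision=1,suppress=True)
delta((556,-187,46.5),-0.0135)
for n in("side","top"):
    p,d=read_camera(n);W=cloud(n,d.astype(float));w=W.reshape(-1,3)
    q=w[(abs(w[:,0]-558)<46)&(w[:,1]>-205)&(w[:,1]<-165)&(w[:,2]>80)&(w[:,2]<103)]
    print(n,'grip',len(q),np.percentile(q,[3,50,97],axis=0).ravel())
    q=w[(abs(w[:,0]-558)<15)&(abs(w[:,1]+187)<60)&(w[:,2]>104)&(w[:,2]<190)]
    for lo in range(104,190,8):
        s=q[(q[:,2]>=lo)&(q[:,2]<lo+8)]
        if len(s)>2:print(lo,len(s),np.percentile(s,[5,50,95],axis=0)[:,:2].ravel())
E
```

```text
eef_pos: [556.8, -183.6, 201.6]
tcp_rot: [-3.141, 0.001, -0.017]
ft_force: [0.8, 0.5, 0.8]
eef_pos: [556.7, -180.8, 121.4]
tcp_rot: [-3.141, 0.002, -0.014]
ft_force: [0.2, -0.3, 0.4]
opening: 0.501
grip_force: 0.0
from [ 556.7 -180.8  121.4] [-3.1  0.  -0. ] shift [-0.5  6.3 74.9] turn -0.001 t 16.8
side grip 150 [ 516.  -189.7   88.5  562.3 -183.4   95.4  601.7 -178.2  100.2]
144 10 [ 545.2 -186.5  556.4 -156.2  565.9 -152. ]
152 24 [ 544.8 -199.2  553.8 -153.1  566.5 -148.1]
160 25 [ 544.7 -206.6  556.3 -151.5  566.8 -146.3]
168 27 [ 544.9 -207.2  556.5 -149.7  566.8 -145.7]
176 25 [ 546.1 -153.   556.5 -148.   566.9 -146. ]
184 19 [ 546.3 -151.3  556.6 -148.   564.7 -144.9]Traceback (most recent call last):
  File "<stdin>", line 7, in <module>
    return _quantile_unchecked(
        a, q, axis, out, overwrite_input, method, keepdims, weights)
    return _ureduce(a,
                    func=_quantile_ureduce_func,
    ...<5 lines>...
                    overwrite_input=overwrite_input,
                    method=method)
    r = func(a, **kwargs)
    result = _quantile(arr,
                       quantiles=q,
    ...<2 lines>...
                       out=out,
                       weights=wgt)
    slices_having_nans = np.isnan(arr[-1, ...])
                                  ~~~^^^^^^^^^
IndexError: index -1 is out of bounds for axis 0 with size 0
```

To row units: 65 mm / 500 = 0.13, 60 mm / 500 = 0.12.

```bash
echo '[[[0, 0.01, 0.01], 0, 0.5], [[0, 0.01, 0.05], 0, 0.5], [[0, 0.01, 0.09], 0, 0.5], [[0, 0.01, 0.12], 0, 0.5], [[0, 0.01, 0.13], 0, 0.5]]' | python3 -m handwheel|sed -n '2,6p'
echo '[[[0, 0, 0.01], 0, 0.5], [[0, 0, 0.02], 0, 0.5], [[0, 0, 0.02], 0, 0.5]]' | python3 -m handwheel|sed -n '2,6p'
for i in 1 2 ; do echo '[[[0, 0, 0], 0, 0], [[0, 0, 0], 0, 0], [[0, 0, 0], 0, 0], [[0, 0, 0], 0, 0], [[0, 0, 0], 0, 0]]' | python3 -m handwheel;done
```

```text
eef_pos: [556.5, -187.3, 56.2]
tcp_rot: [-3.141, 0.001, -0.015]
ft_force: [1.0, 0.3, 0.1]
opening: 0.504
grip_force: 0.0
eef_pos: [557.1, -187.5, 47.4]
tcp_rot: [3.141, -0.0, -0.015]
ft_force: [-0.2, 0.7, 0.0]
opening: 0.501
grip_force: 0.0
t: 17.98
eef_pos: [557.1, -187.4, 47.7]
tcp_rot: [3.141, -0.0, -0.015]
ft_force: [0.1, 0.1, 0.8]
opening: 0.208
grip_force: 0.0
t: 18.4
eef_pos: [557.0, -187.4, 47.6]
tcp_rot: [3.141, -0.0, -0.015]
ft_force: [-0.7, 0.9, 2.5]
opening: 0.118
grip_force: 30.0
```

Bar gripped. Swing along the 200 mm arc, 0.1 rad per row.

Careful with the scale: shifts go in shares of 500 mm and turns go in shares of pi rad. That gives: -95.9 mm / 500 = -0.1918, -77.9 mm / 500 = -0.1558.

```bash
echo '[[[0, -0.002, -0.04], 0, 0], [[0, -0.008, -0.0794], 0, 0], [[0, -0.0178, -0.1182], 0, 0], [[0, -0.0316, -0.1558], 0, 0], [[0, -0.049, -0.1918], 0, 0]]' | python3 -m handwheel
python3 - <<'E'
from h import *
p=state()['eef_pos']-[557,12.6,47.6];print('r',np.hypot(p[1],p[2]),'theta',np.arctan2(p[2],-p[1]))
E
```

```text
t: 18.82
eef_pos: [557.1, -163.9, 144.1]
tcp_rot: [3.14, 0.0, -0.015]
ft_force: [0.1, -4.4, -1.9]
opening: 0.117
grip_force: 30.0
r 201.17535245324052 theta 0.5004209161690372
```

To row units: -72.4 mm / 500 = -0.1448, -67.4 mm / 500 = -0.1348.

```bash
echo '[[[0, -0.0208, -0.034], 0, 0], [[0, -0.045, -0.0658], 0, 0], [[0, -0.0724, -0.0952], 0, 0], [[0, -0.1024, -0.1216], 0, 0], [[0, -0.1348, -0.1448], 0, 0]]' | python3 -m handwheel
python3 - <<'E'
from h import *
p=state()['eef_pos']-[557,12.6,47.6];print('r',np.hypot(p[1],p[2]),'theta',np.arctan2(p[2],-p[1]))
E
```

```text
t: 19.23
eef_pos: [558.7, -97.6, 218.2]
tcp_rot: [3.137, -0.003, -0.016]
ft_force: [-3.2, -7.3, 7.2]
opening: 0.121
grip_force: 30.1
r 203.11097269208105 theta 0.9974271855221717
```

To row units: -88 mm / 500 = -0.176, -74.1 mm / 500 = -0.1482.

```bash
echo '[[[0, -0.0348, -0.0198], 0, 0], [[0, -0.0712, -0.0362], 0, 0], [[0, -0.1092, -0.0488], 0, 0], [[0, -0.1482, -0.0576], 0, 0], [[0, -0.176, -0.0614], 0, 0]]' | python3 -m handwheel
echo '[[[0, -0.008, -0.0006], 0, 0], [[0, -0.016, -0.001], 0, 0], [[0, -0.024, -0.0014], 0, 0], [[0, -0.024, -0.0014], 0, 0]]' | python3 -m handwheel
python3 - <<'E'
from h import *
np.set_printoptions(precision=1,suppress=True)
p=state()['eef_pos']-[557,12.6,47.6];print('r',np.hypot(p[1],p[2]),'theta',np.arctan2(p[2],-p[1]))
for n in("side","top"):
    p,d=read_camera(n);np.savez(f"{n}6.npz",p=p,d=d);w=cloud(n,d.astype(float)).reshape(-1,3)
    for lo in range(100,310,15):
        s=w[(abs(w[:,0]-557)<80)&(w[:,1]>-60)&(w[:,1]<60)&(w[:,2]>=lo)&(w[:,2]<lo+15)]
        if len(s)>3:print(n,lo,len(s),np.percentile(s,[5,50,95],axis=0)[:,:2].ravel())
cv2.imwrite('pics/c6.png',np.load('side6.npz')['p'][:,:,::-1])
E
```

```text
t: 19.65
eef_pos: [559.6, -6.8, 248.0]
tcp_rot: [3.14, -0.002, -0.015]
ft_force: [-2.1, -2.4, 5.3]
opening: 0.12
grip_force: 30.1
t: 19.98
eef_pos: [559.7, 4.9, 248.4]
tcp_rot: [3.141, -0.001, -0.014]
ft_force: [-5.4, -1.0, 12.3]
opening: 0.117
grip_force: 30.1
r 200.9003612693026 theta 1.5322438985254059
side 100 376 [484.3  13.2 553.1  16.8 629.3  20. ]
side 115 394 [485.   12.3 555.6  16.  628.8  19.6]
side 130 379 [485.5  12.3 558.1  15.4 628.8  18.7]
side 145 402 [486.   11.3 556.   14.5 628.5  18. ]
side 160 394 [484.3  10.7 556.   14.4 628.2  17.4]
side 175 411 [485.8   9.8 556.4  13.9 627.8  17.1]
side 190 416 [485.    9.4 556.3  12.9 628.   16.2]
side 205 419 [485.7   9.1 558.7  12.4 629.8  16. ]
side 220 502 [484.3   3.9 555.6  11.8 629.5  15.8]
side 235 65 [500.3   6.5 586.4  11.4 613.5  15.5]
side 250 66 [500.8   7.9 604.2  10.7 613.4  15. ]
side 265 91 [501.3   7.7 559.2  12.3 612.9  16.5]
side 280 240 [503.8   6.7 557.   11.5 610.4  19.7]
side 295 136 [512.4   3.2 560.2  16.1 604.1  22.3]
```

View pics/c6.png

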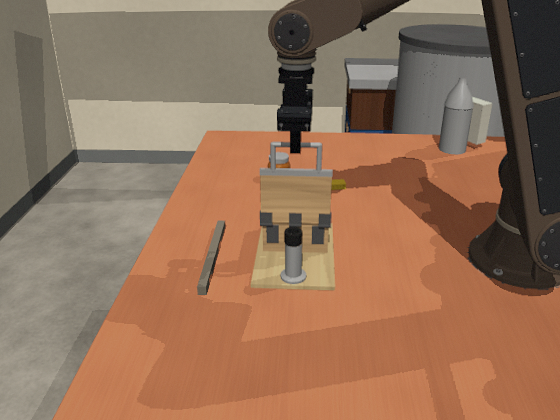

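Lid stands nearly upright, gripped by its bar (296,145), ring on the post (293,236). The lid-face slope gives θ≈1.529, matching 1.532 from the arm. Nudge 7.6 mm further.

To row units: -7.6 mm / 500 = -0.0152, -6 mm / 500 = -0.012.

```bash
echo '[[[0, -0.006, 0.0006], 0, 0], [[0, -0.012, 0.001], 0, 0], [[0, -0.0152, 0.001], 0, 0], [[0, -0.0152, 0.001], 0, 0], [[0, -0.0152, 0.001], 0, 0]]' | python3 -m handwheel
echo '[[[0, 0, 0], 0, 0], [[0, 0, 0], 0, 0], [[0, 0, 0], 0, 0], [[0, 0, 0], 0, 0], [[0, 0, 0], 0, 0]]' | python3 -m handwheel
python3 - <<'E'
from h import *
s=state();p=s['eef_pos']-[557,12.6,47.6];print('r',np.hypot(p[1],p[2]),'theta',np.arctan2(p[2],-p[1]),s['grip_force'],abs(s['qvel']).max())
p,d=read_camera('side');w=cloud('side',d.astype(float)).reshape(-1,3)
q=w[(abs(w[:,0]-557)<65)&(abs(w[:,1]-14)<15)&(w[:,2]>140)&(w[:,2]<215)]
k=np.polyfit(q[:,2],q[:,1],1)[0];print('theta cam',np.pi/2+np.arctan(k))
q=w[(abs(w[:,0]-558)<22)&(abs(w[:,1]-113)<25)&(w[:,2]>110)&(w[:,2]<150)]
print('ring top',np.percentile(q[:,2],95))
E
```

```text
t: 20.5
eef_pos: [559.8, 12.0, 248.3]
tcp_rot: [3.141, -0.001, -0.015]
ft_force: [-7.3, -0.4, 16.4]
opening: 0.117
grip_force: 30.1
t: 20.92
eef_pos: [559.7, 11.9, 248.3]
tcp_rot: [3.141, -0.001, -0.015]
ft_force: [-7.3, 0.1, 15.8]
opening: 0.116
grip_force: 30.1
r 200.70830074606926 theta 1.5674477869802876 30.0804340839386 0.0015935375530735571
theta cam 1.5661651371857281
ring top 134.41779065789356
```

Both measures agree at θ≈1.567. The lid is still and the bar gripped, so I'll hand in.

```bash
python3 -c "
from cell import *
print(job_done())"
```

```text
the job is handed in; nothing more can be done
None
```

The bumper ring is on the post shoulder and released, and the gripper is holding the lid still at about 1.567 rad, its balance point; the job is handed in, and I don't have the judging result.

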